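# Load a sample vial into a photometer with a spring-eject tray

### The job

Measure the sample in the smaller vial: press the release key on top of the bench photometer so that its sprung tray pops out, stand the smaller vial upright on the bottom of the tray's round well and let go of it, then push the tray home until its latch clicks and it stays shut by itself. Be gentle with the instrument (no more than 20 N on the key, the vial or the tray, whose end stop is delicate), never tip the sample over, and leave the other things on the bench where they stand.

Things in the scene. Friction and masses are not known exactly. Their poses are not given: they have to be found in the camera images.
- photometer: Cream bench instrument, fixed, 180 mm deep, 170 mm wide, roof 92 mm high. Origin on the bench under the middle of its front face; +x runs from the front into the instrument, +y to its left side as the robot sees it, z up. A sloped display console, up to 122 mm high, stands on the roof from 100 mm behind the front face backwards. The tray's panel closes the front.
- key_top (a point): Centre of the top of the release key: a grey square cap 26 x 26 mm on the roof near its right front corner (55 mm behind the front face, 60 mm right of the middle), standing 9 mm proud of the roof (top at 101 mm). Axes as the photometer. Press it straight down.
- release_key (a joint): How far the release key is pressed, m: 0 up, 0.006 fully down. Spring: 3 N as it starts to move, 5.5 N at 0.003 where the latch lets the tray go, 8 N fully down. When the tray is pushed home the key also dips by 0.003 and jumps back up: the click.
- tray_front (a point): Centre of the outer face of the tray's front panel, 50 mm above the bench; moves with the tray. Panel flat, smooth, 134 mm wide, from 10 to 86 mm height, 6 mm thick; its outer face stands 9.5 mm before the instrument's front face when latched. Axes as the photometer: push along +x, slowly at the end, past the peak of 13 to 14 N and until the push rises again to 15 to 17 N on the stop.
- tray (a joint): How far the tray is out, m: 0 latched shut, 0.090 fully out (to the instrument's -x). A spring drives it out, 2.3 N when out, 7 N when shut; over the last 2 mm a bevelled latch adds to that, to a peak of 13 to 14 N within 1 mm of 0, where it clicks and the force drops. From -0.0006 a stiff stop (some 20 N per mm) takes over. Short of the click the tray comes out again by itself.
- well (a point): Centre of the bottom of the tray's round well, 18 mm above the bench; moves with the tray, 45.5 mm behind the panel's outer face, mid-width: inside the instrument while shut, 54 mm before its front face when fully out. Well 24.5 mm in diameter, 26 mm deep, widening to 28.5 mm at the mouth (45 degree chamfer), in a black block 50 x 50 mm with its top at 44 mm height. Axes as the photometer.
- vial_small: The sample: small glass vial with a black cap, 22 mm in diameter, 59 mm tall, about 30 g, standing loose on the bench to the left or right of the instrument. Origin at the centre of its underside, z up along its axis. Seated in the well its top is at 77 mm; the opening it must pass on the way in is 82 mm high.
- vial_large: A larger glass vial with a white cap, 26 mm in diameter, 71 mm tall, standing loose on the other side; not to be used. Origin at the centre of its underside, z up.
- amber_bottle: Brown bottle, 42 mm in diameter, 93 mm tall, standing to the right of the instrument; to be left alone. Origin at the centre of its underside.
- small_beaker: Small glass beaker, 59 mm wide, 72 mm tall, standing to the left of the instrument; to be left alone. Origin at the centre of its underside.

How it is judged:
By the outcome, as a careful person would: the job done as asked, in the order asked, and still so for the second after the job is handed in, with the robot touching nothing.
It also fails if it takes over 70 s, if anything falls off the work surface, if the arm or the gripper's body presses on something with over 40 N, if the wrist force passes 120 N, or if a joint passes its speed limit or range.

### The arm

A 6-joint arm with a two-finger parallel gripper is mounted at the origin on a cart in front of the work surface, level with it; the furniture and walls round the work are solid. World frame = base frame: x ahead of the robot, y to its left, z up, the work surface at z = 0. Lengths are in m, angles in degrees, forces in N, time in s.
With the tool pointing down it reaches from about 0.4 to 0.825 m from the base axis. Payload 7 kg.
Tool frame: the origin (TCP) lies midway between the tips of the shut fingers; the grasp point (between the pads) lies 19 mm behind it; z points along the fingers, y is the line along which they close (so a half turn about z gives the same grasp; the last joint's range is limited). The gripper opens to 88 mm and grips with 3 to 60 N. Pads are 19 mm wide; open, the fingers measure 130 mm over their backs; the gripper's body (78 mm by 193 mm) begins 47 mm behind the grasp point.
Start: joints at [-54.712, 20.546, 0.682, 0, -70.136, -16.507], TCP at [0.217, -0.639, 0.227] pointing down, gripper open.
Joint ranges: [-176.03, 176.03], [-82.01, 121.73], [-58.28, 71.71], [-173.87, 95.51], [-174.79, -0.11], [-173.66, 173.66]. Speed limits (degrees/s): [136.94, 136.94, 172.46, 180, 180, 180].

### API

Orientations are given as [roll, pitch, yaw] about the fixed x, y, z axes, in that order (R = Rz(yaw) Ry(pitch) Rx(roll)).
In Python, from plant import r gives the robot as it stands.
- The arm moves only by the tool drive_tool, never from a script. Its argument "commands" is a list of rows, each an object of numbers: "hand": the closure, from 0 (fully open) to 1 (shut); "tx", "ty", "tz": the shift along the world's x, y, z scaled (see below); "turn": the turn about the world's z scaled (see below). A call has 1 to 10 rows; each row is the pose to reach, as a shift and turn from the pose commanded when the call began; what a row does not reach only later rows make up. The controller multiplies each number of a shift by 0.6 m and each number of a turn by 90 degrees. A row lasts 1/10 s, in which the tool goes at most 50 mm and 8.59 degrees, less where a joint would pass 70% of its speed; a pose out of reach is approached as far as the arm can. A call with a number of a shift or a turn outside -1 to 1 is refused whole. A call with a gripper value outside its range is refused whole. The fingers move at their own pace and stop on an object; "grip_force" is the grip in N (left out, the last holds). Time passes only in rows, so rows that repeat a pose let the fingers close. It gives the time, the measured TCP pose, the force, the opening and the grip force at its end, in the units of the state.
- r.get_state(): the state, without advancing time (a new reading comes with each control period).
- r.capture(name): name is "scene" or "top" or "wrist"; returns a dict with "frame" (400x640x3 uint8, red, green, blue), "fx", "fy", "cx", "cy" (pixels), "world_from_camera" (4x4, takes a point from camera to world coordinates); the wrist camera has in their place "T_tool_cam" (4x4, takes a point from camera to tool coordinates, whose origin is the TCP and whose axes are the flange's). Camera axes: x right, y down, z forward; pixel columns grow to the right and rows downward; lengths in m; the calibration is good to about 2 mm. A picture is of the moment at which its call begins: read the wrist's pose just before it. There is no depth.
- r.close_job(): hands the job in; it is judged then, once.
Trained networks look in the newest picture that a camera, given by its name, has taken for a name from the list of things; names that differ only in an ending like _2 or _b are one class to them, and where a whole thing is asked for, a point or a joint stands for the part that bears it (a point fixed in the world has none). Each returns a list of dicts, best first, with "score" (0 to 1); they miss things now and then, are a little off and sometimes report something else, mostly with a low value. They report only what shows in the picture. A call takes as long as a camera call.
- r.trace(label, camera): "pixels" (400x640 bool, what is visible of it) and "extent" ([left, top, right, bottom] in pixels, round what is visible of it).
The state is a dict: "time_s": time; "joints": joint angles; "qd": joint speeds; "joint_torque": joint torques, N m; "tcp_pos": TCP position; "eef_rot": TCP orientation; "contact_force": force on the tool from outside, world axes, zero at the start; "moment": the same for the moment, N m; "gripper_width": finger opening in m; "gripper_force": force on a finger pad.
Only numpy, scipy, OpenCV 4.12 (cv2) and the standard library are available. Lean on these libraries where they do the work, as an engineer would, in place of code of your own. Each camera call takes 0.05 s, during which the arm holds its last target. There are 200 camera calls.

## Working session

There is one attempt and no reset: what is moved stays moved. The work goes in short steps, Python scripts to look and compute and a tool call to move; the robot and the scene stay as the last step left them, time stands still between calls to the robot, and variables do not carry over. Pictures are saved under pics/ and viewed, at most 10 in all, crops included, and the job is handed in when it is done.

Besides the shell and the picture viewer there is one more tool, called after "Emit:" as name([rows], argument=value, ...), one row to a line, values as JSON. drive_tool: Moves the arm, as the interface text tells. Its arguments: {"type":"object","properties":{"commands":{"type":"array"},"grip_force":{"type":"number"}},"required":["commands"]}

```bash
mkdir -p pics; cat > h.py <<'E'
from plant import r
import numpy as np, cv2
from scipy.spatial.transform import Rotation as R
def cap(n,f=None):
    s=r.get_state(); c=r.capture(n)
    if n=="wrist":
        T=np.eye(4);T[:3,:3]=R.from_euler('xyz',s['eef_rot'],degrees=True).as_matrix();T[:3,3]=s['tcp_pos'];c['W']=T@c['T_tool_cam']
    else: c['W']=np.array(c['world_from_camera'])
    if f: cv2.imwrite('pics/'+f,c['frame'][:,:,::-1])
    return c
def ray(c,u,v,z):
    d=c['W'][:3,:3]@np.array([(u-c['cx'])/c['fx'],(v-c['cy'])/c['fy'],1]);o=c['W'][:3,3]
    return o+d*(z-o[2])/d[2]
def proj(c,p):
    q=c['W'][:3,:3].T@(np.array(p)-c['W'][:3,3]);return np.array([c['fx']*q[0]/q[2]+c['cx'],c['fy']*q[1]/q[2]+c['cy']])
E
python3 - <<'E'
from h import *
print(r.get_state())
a=cap('scene');b=cap('top')
print(a['W'],b['W'],b['fx'])
for n,c in(('top',b),('scene',a)):
  for l in['photometer','key_top','tray_front','vial_small','vial_large','amber_bottle','small_beaker']:
    for d in r.trace(l,n)[:2]:
        p=d['pixels'];v,u=np.nonzero(p);print(n,l,round(d['score'],2),d['extent'],u.mean().round(1),v.mean().round(1), ray(c,u.mean(),v.mean(),0.05).round(3))
im=np.vstack([a['frame'],b['frame']])[:,:,::-1]
cv2.imwrite('pics/a.png',cv2.resize(im,(480,600),interpolation=cv2.INTER_AREA))
cv2.imwrite('pics/top.png',b['frame'][:,:,::-1])
E
```

```text
{'time_s': 0.0, 'joints': array([-5.47100752e+01,  2.05910752e+01,  6.36461131e-01, -2.08292003e-02,
       -7.01356192e+01, -1.65085481e+01]), 'qd': array([ 0.01970297, -0.00910472,  0.00168647, -0.05223318, -0.02167039,
        0.00162067]), 'joint_torque': array([ 2.63577949e-04, -5.82722068e+01,  2.93049306e+01,  6.99683994e+00,
        6.93411188e-03, -1.94066815e-04]), 'tcp_pos': array([ 0.21717474, -0.63861565,  0.22564493]), 'eef_rot': array([ 1.79907922e+02, -6.86926366e-03, -1.61225711e+02]), 'contact_force': array([0.03213315, 0.88397993, 0.17777064]), 'moment': array([ 0.01823426, -0.00487916, -0.02262923]), 'gripper_force': 0.0, 'gripper_width': 0.08780483540875704}
[[-0.65139917 -0.40452356  0.64190327 -0.22587401]
 [-0.7586705   0.35831623 -0.54408506  0.66265071]
 [-0.00990914 -0.84140963 -0.54030699  0.75728385]
 [ 0.          0.          0.          1.        ]] [[-0.02337516 -0.98365509  0.17853928  0.31765397]
 [-0.9996627   0.02501972  0.00696484 -0.00327096]
 [-0.01131801 -0.17831625 -0.98390813  1.39977912]
 [ 0.          0.          0.          1.        ]] 44
[... 576 characters left out ...]
2 [0.63 0.4  0.05]
top small_beaker 0.71 [358.4, 170.4, 366.4, 180.3] 362.1 175.1 [ 0.636 -0.132  0.05 ]
scene photometer 0.83 [273.5, 147.2, 353.7, 220.3] 311.3 186.1 [ 0.663 -0.069  0.05 ]
scene photometer 0.59 [315.3, 185.7, 350.8, 217.4] 331.3 200.7 [ 0.565 -0.061  0.05 ]
scene key_top 0.58 [328.0, 170.5, 340.4, 176.9] 334.6 171.1 [ 0.684 -0.183  0.05 ]
scene tray_front 0.66 [313.5, 183.2, 350.1, 219.5] 331.3 200.2 [ 0.567 -0.062  0.05 ]
scene vial_small 0.41 [402.8, 189.7, 410.3, 211.0] 407.2 199.9 [ 0.425 -0.225  0.05 ]
scene vial_large 0.6 [251.0, 258.4, 264.4, 287.8] 256.7 272.8 [0.456 0.269 0.05 ]
scene amber_bottle 0.6 [380.5, 145.1, 389.7, 169.0] 385.5 156.6 [ 0.643 -0.376  0.05 ]
```

View pics/a.png

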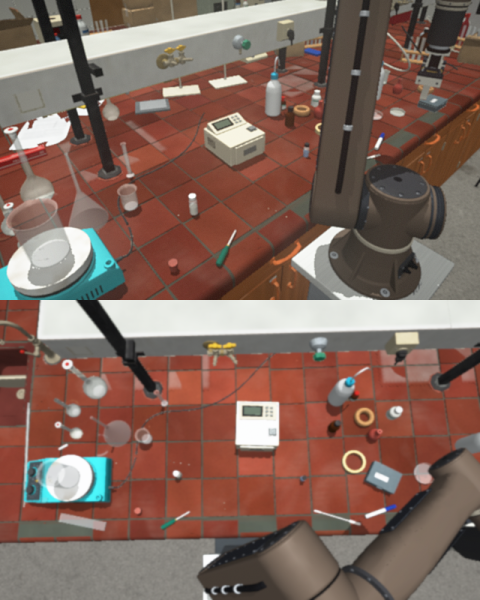

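View pics/top.png

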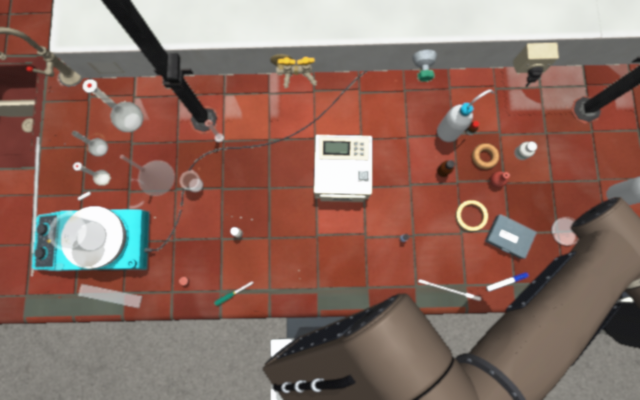

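The arm starts at the lower right. In the top view the photometer is at (343,168) with its key at (363,175). The small vial is at (403,239) on the right, the large vial at (236,232), the amber bottle at (446,168) and the beaker at (192,181). I'll move to a viewpoint that shows both the small vial and the photometer.

Emit:
drive_tool([
  {"tx": 0.41, "ty": 0.7, "tz": 0.124, "turn": -0.2086, "hand": 0.5},
  {"tx": 0.41, "ty": 0.7, "tz": 0.124, "turn": -0.2086, "hand": 0.5},
  {"tx": 0.41, "ty": 0.7, "tz": 0.124, "turn": -0.2086, "hand": 0.5},
  {"tx": 0.41, "ty": 0.7, "tz": 0.124, "turn": -0.2086, "hand": 0.5},
  {"tx": 0.41, "ty": 0.7, "tz": 0.124, "turn": -0.2086, "hand": 0.5},
  {"tx": 0.41, "ty": 0.7, "tz": 0.124, "turn": -0.2086, "hand": 0.5},
  {"tx": 0.41, "ty": 0.7, "tz": 0.124, "turn": -0.2086, "hand": 0.5},
  {"tx": 0.41, "ty": 0.7, "tz": 0.124, "turn": -0.2086, "hand": 0.5},
  {"tx": 0.41, "ty": 0.7, "tz": 0.124, "turn": -0.2086, "hand": 0.5},
  {"tx": 0.41, "ty": 0.7, "tz": 0.124, "turn": -0.2086, "hand": 0.5},
], grip_force=10)

```text
time_s: 1.8
tcp_pos: [0.4641, -0.217, 0.3018]
eef_rot: [-180.0, 0.1, -180.0]
contact_force: [1.3, -1.9, 0.2]
gripper_width: 0.0438
gripper_force: 0.0
```

Emit:
drive_tool([
  {"tx": 0.0, "hand": 1},
  {"hand": 1},
  {"hand": 1},
])

```text
invalid input
```

```bash
python3 - <<'E'
from h import *
c=cap('wrist','w1.png');s=r.get_state();print(s['tcp_pos'],s['eef_rot'],s['joints'],s['contact_force'],s['time_s']);print(c['T_tool_cam'],c['fx'])
for l,z in[('photometer',.09),('key_top',.101),('tray_front',.05),('vial_small',.059),('amber_bottle',.05)]:
    for d in r.trace(l,'wrist')[:2]:
        p=d['pixels'];v,u=np.nonzero(p);print(l,round(d['score'],2),d['extent'],u.mean().round(1),v.mean().round(1), ray(c,u.mean(),v.mean(),z).round(4))
E
```

```text
[ 0.46720857 -0.21351215  0.30273507] [ 179.97860373    0.21252467 -179.85235232] [-2.66109665e+00  2.58763239e+00 -1.22739864e+01 -3.29172061e-02
 -7.49271627e+01 -8.71827146e+01] [2.63512595 3.34817731 1.3419393 ] 1.85
[[ 3.54513611e-04 -9.65768270e-01 -2.59406098e-01  6.91127127e-02]
 [ 9.99999878e-01  4.31642144e-04 -2.40367208e-04 -6.89743700e-04]
 [ 3.44109627e-04 -2.59405981e-01  9.65768305e-01 -1.58523205e-01]
 [ 0.00000000e+00  0.00000000e+00  0.00000000e+00  1.00000000e+00]] 314.8260335119961
photometer 0.58 [354.4, 227.3, 404.2, 312.3] 371.6 281.7 [ 0.6093 -0.1483  0.09  ]
tray_front 0.49 [388.9, 227.6, 404.7, 245.5] 399.1 235.1 [ 0.5599 -0.1057  0.05  ]
vial_small 0.85 [283.1, 141.8, 301.3, 158.7] 290.8 150.6 [ 0.4416 -0.2535  0.059 ]
```

View pics/w1.png

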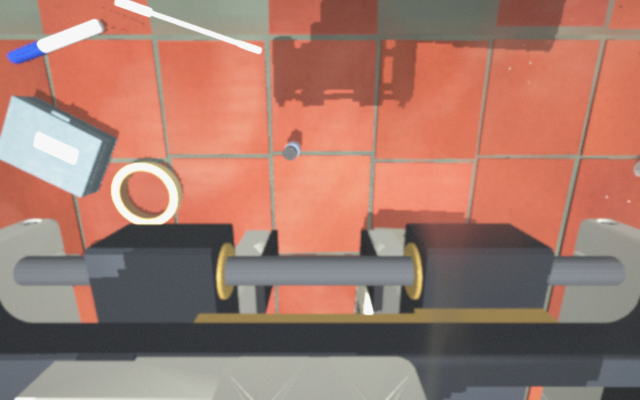

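The wrist view shows the small vial's cap at about (290,152). At this yaw the camera faces the robot, so I'll turn the hand round to look at the instrument and shut it for the key.

Emit:
drive_tool([
  {"tx": 0.1, "ty": 0.2, "tz": 0, "turn": 0.95, "hand": 1},
  {"tx": 0.1, "ty": 0.2, "tz": 0, "turn": 0.95, "hand": 1},
  {"tx": 0.1, "ty": 0.2, "tz": 0, "turn": 0.95, "hand": 1},
  {"tx": 0.1, "ty": 0.2, "tz": 0, "turn": 0.95, "hand": 1},
  {"tx": 0.1, "ty": 0.2, "tz": 0, "turn": 0.95, "hand": 1},
  {"tx": 0.1, "ty": 0.2, "tz": 0, "turn": 0.95, "hand": 1},
  {"tx": 0.1, "ty": 0.2, "tz": 0, "turn": 0.95, "hand": 1},
  {"tx": 0.1, "ty": 0.2, "tz": 0, "turn": 0.95, "hand": 1},
  {"tx": 0.1, "ty": 0.2, "tz": 0, "turn": 0.95, "hand": 1},
  {"tx": 0.1, "ty": 0.2, "tz": 0, "turn": 0.95, "hand": 1},
])

```text
time_s: 3.1
tcp_pos: [0.5228, -0.1007, 0.3007]
eef_rot: [180.0, -0.0, -94.3]
contact_force: [-0.6, 0.1, -0.7]
gripper_width: 0.0005
gripper_force: 0.0
```

Emit:
drive_tool([
  {"tx": 0, "ty": 0, "tz": 0, "turn": 1, "hand": 1},
  {"tx": 0, "ty": 0, "tz": 0, "turn": 1, "hand": 1},
  {"tx": 0, "ty": 0, "tz": 0, "turn": 1, "hand": 1},
  {"tx": 0, "ty": 0, "tz": 0, "turn": 1, "hand": 1},
  {"tx": 0, "ty": 0, "tz": 0, "turn": 1, "hand": 1},
  {"tx": 0, "ty": 0, "tz": 0, "turn": 1, "hand": 1},
  {"tx": 0, "ty": 0, "tz": 0, "turn": 1, "hand": 1},
  {"tx": 0, "ty": 0, "tz": 0, "turn": 1, "hand": 1},
  {"tx": 0, "ty": 0, "tz": 0, "turn": 1, "hand": 1},
  {"tx": 0, "ty": 0, "tz": 0, "turn": 1, "hand": 1},
])

```text
time_s: 4.1
tcp_pos: [0.5227, -0.1007, 0.3007]
eef_rot: [180.0, 0.0, -8.3]
contact_force: [0.4, -0.1, 0.2]
gripper_width: 0.0004
gripper_force: 0.0
```

```bash
python3 - <<'E'
from h import *
c=cap('wrist','w2.png');s=r.get_state();print(s['tcp_pos'],s['eef_rot'],s['joints'],s['time_s'],s['gripper_width'])
for l,z in[('photometer',.09),('key_top',.101),('tray_front',.05),('vial_small',.059)]:
    for d in r.trace(l,'wrist')[:2]:
        p=d['pixels'];v,u=np.nonzero(p);print(l,round(d['score'],2),d['extent'],u.mean().round(1),v.mean().round(1), ray(c,u.mean(),v.mean(),z).round(4))
E
```

```text
[ 0.52279718 -0.10061447  0.30070552] [ 1.79988509e+02  2.82950475e-02 -7.79703156e+00] [ 1.02242966e+01  4.66670252e+00 -1.02920895e+01  2.24939798e-03
 -7.50716699e+01  7.19780946e+01] 4.15 0.0004716681220852456
photometer 0.94 [184.7, 0.8, 358.8, 144.6] 274.2 68.2 [ 0.6456 -0.0701  0.09  ]
key_top 0.61 [321.2, 62.1, 344.2, 89.6] 331.6 76.3 [ 0.6272 -0.1305  0.101 ]
tray_front 0.67 [229.3, 127.9, 340.9, 145.4] 284.7 137.4 [ 0.568  -0.0639  0.05  ]
vial_small 0.79 [420.9, 193.7, 451.9, 213.4] 434.6 204.3 [ 0.4537 -0.2464  0.059 ]
```

View pics/w2.png

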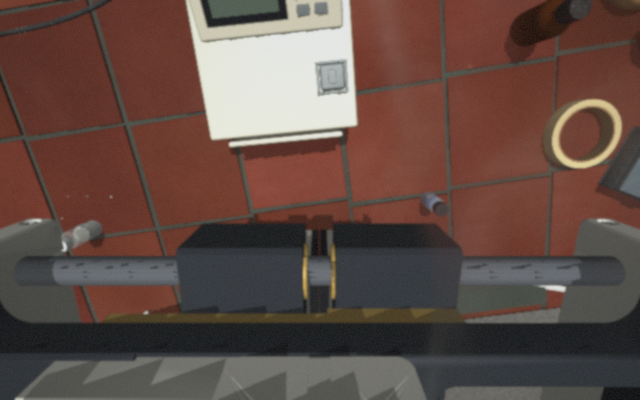

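The roof's front edge runs from (211,139) to (357,126), and the key is at (331,76). The tray panel shows below that edge, and the vial's cap is at about (439,208).

```bash
python3 - <<'E'
from h import *
c=cap('wrist')
f=c['frame'];g=cv2.cvtColor(f,cv2.COLOR_RGB2GRAY)
# roof mask
m=((f.min(2)>165)).astype(np.uint8);m[141:]=0;n,lab,st,ce=cv2.connectedComponentsWithStats(m)
k=lab[100,270];M=(lab==k);us=np.arange(220,350,6);vs=np.array([np.nonzero(M[:,u])[0].max() for u in us]);print(vs)
P=np.array([ray(c,u,v+.5,.092) for u,v in zip(us,vs)])
a=np.polyfit(P[:,1],P[:,0],1);print('front x=a*y+b',a,'yaw',-np.degrees(np.arctan(a[0])))
for u,v in[(211,139),(357,126)]: print(ray(c,u,v,.092))
for row in(100,115): 
    x=np.nonzero(M[row])[0];l,q=ray(c,x.min(),row,.092),ray(c,x.max()+1,row,.092);print(row,x.min(),x.max(),l,q,np.linalg.norm(l-q))
for u,v in[(331.6,76.3),(332,77)]: print('key',ray(c,u,v,.101))
print('vial',ray(c,439,208,.059))
cv2.imwrite('pics/w2c.png',cv2.resize(f[30:230,180:460,::-1],None,fx=2.8,fy=2.8,interpolation=cv2.INTER_CUBIC))
E
```

```text
[139 138 137 137 136 136 135 134 134 133 132 132 131 130 130 129 129 128
 127 127 126 125]
front x=a*y+b [0.05076036 0.58036075] yaw -2.905860143116372
[0.58251411 0.01570602 0.092     ]
[ 0.57116236 -0.15210707  0.092     ]
100 205 354 [0.62534466 0.01192046 0.092     ] [ 0.59961462 -0.15337155  0.092     ] 0.16728264775420054
115 207 355 [0.6092424  0.01369143 0.092     ] [ 0.58337165 -0.15247687  0.092     ] 0.1681701507844391
key [ 0.62731525 -0.13065135  0.101     ]
key [ 0.6265549  -0.13097307  0.101     ]
vial [ 0.44673454 -0.25048316  0.059     ]
```

View pics/w2c.png

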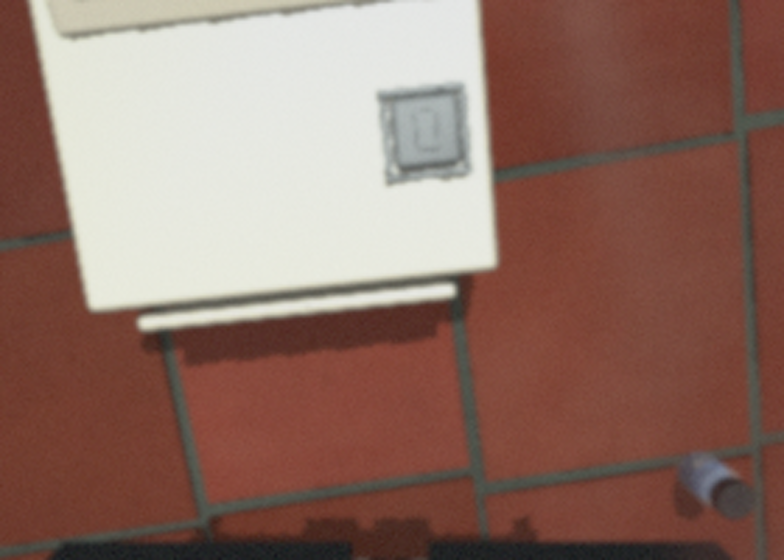

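Photometer: front centre about (0.577,-0.0685), yaw about -2.9°, key at about (0.628,-0.131). Going above the key.

Emit:
drive_tool([
  {"tx": 0.175, "ty": -0.051, "tz": -0.15, "turn": 0.055, "hand": 1},
  {"tx": 0.175, "ty": -0.051, "tz": -0.15, "turn": 0.055, "hand": 1},
  {"tx": 0.175, "ty": -0.051, "tz": -0.15, "turn": 0.055, "hand": 1},
  {"tx": 0.175, "ty": -0.051, "tz": -0.313, "turn": 0.055, "hand": 1},
  {"tx": 0.175, "ty": -0.051, "tz": -0.313, "turn": 0.055, "hand": 1},
  {"tx": 0.175, "ty": -0.051, "tz": -0.313, "turn": 0.055, "hand": 1},
  {"tx": 0.175, "ty": -0.051, "tz": -0.313, "turn": 0.055, "hand": 1},
])

```text
time_s: 5.1
tcp_pos: [0.6285, -0.13, 0.1136]
eef_rot: [179.9, 0.1, -3.6]
contact_force: [0.6, 0.1, 1.5]
gripper_width: 0.0009
gripper_force: 0.0
```

```bash
python3 - <<'E'
from h import *
c=cap('wrist','w3.png');s=r.get_state();print(s['tcp_pos'],s['eef_rot'],s['contact_force'],s['time_s'])
for d in r.trace('key_top','wrist')[:2]:
        p=d['pixels'];v,u=np.nonzero(p);print(round(d['score'],2),d['extent'],u.mean().round(1),v.mean().round(1), ray(c,u.mean(),v.mean(),.101).round(4))
E
```

```text
[ 0.62974054 -0.12992329  0.11555298] [ 1.79962507e+02 -1.41970213e-01 -3.61711272e+00] [0.09874465 0.36445141 1.13968038] 5.15
0.87 [299.0, 210.8, 340.5, 252.2] 318.5 222.5 [ 0.6379 -0.1312  0.101 ]
```

View pics/w3.png

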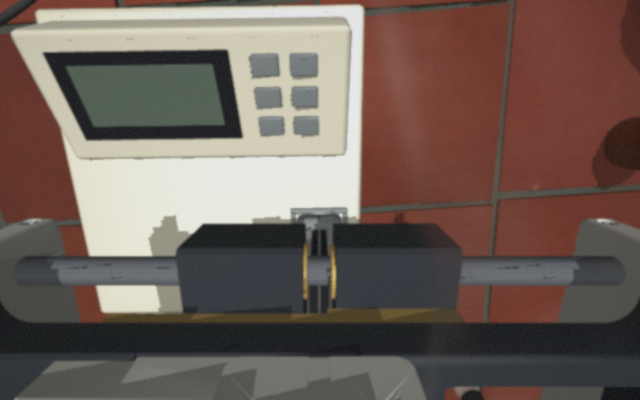

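The closed fingers are centred on the key at column 319. Pressing gently, then lifting.

Emit:
drive_tool([
  {"tx": 0, "ty": 0, "tz": -0.015, "turn": 0, "hand": 1},
  {"tx": 0, "ty": 0, "tz": -0.02, "turn": 0, "hand": 1},
  {"tx": 0, "ty": 0, "tz": -0.0225, "turn": 0, "hand": 1},
  {"tx": 0, "ty": 0, "tz": -0.025, "turn": 0, "hand": 1},
  {"tx": 0, "ty": 0, "tz": -0.0275, "turn": 0, "hand": 1},
  {"tx": 0, "ty": 0, "tz": -0.0295, "turn": 0, "hand": 1},
  {"tx": 0, "ty": 0, "tz": -0.0295, "turn": 0, "hand": 1},
])

```text
time_s: 5.9
tcp_pos: [0.6287, -0.1295, 0.0961]
eef_rot: [180.0, -0.1, -3.6]
contact_force: [-1.4, 1.8, 5.4]
gripper_width: 0.0002
gripper_force: 3.2
```

```bash
python3 - <<'E'
from h import *
c=cap('top');s=r.get_state();print(s['tcp_pos'],s['contact_force'])
for d in r.trace('tray_front','top')[:2]:
        p=d['pixels'];v,u=np.nonzero(p);print(round(d['score'],2),d['extent'],u.mean().round(1),v.mean().round(1), ray(c,u.mean(),v.mean(),.07).round(4))
E
```

```text
[ 0.62873328 -0.12955091  0.0961996 ] [-1.21037105  1.68418297  7.05850545]
0.9 [324.5, 193.1, 365.0, 224.1] 341.5 209.3 [ 0.5275 -0.0639  0.07  ]
```

The key was pressed with about 7 N and the tray came out. I'll move to see both the well and the vial.

Emit:
drive_tool([
  {"tx": 0, "ty": 0, "tz": 0.08, "turn": 0, "hand": 1},
  {"tx": -0.265, "ty": -0.067, "tz": 0.3, "turn": 0.008, "hand": 0.8},
  {"tx": -0.265, "ty": -0.067, "tz": 0.3, "turn": 0.008, "hand": 0.8},
  {"tx": -0.265, "ty": -0.067, "tz": 0.3, "turn": 0.008, "hand": 0.7},
  {"tx": -0.265, "ty": -0.067, "tz": 0.3, "turn": 0.008, "hand": 0.6},
  {"tx": -0.265, "ty": -0.067, "tz": 0.3, "turn": 0.008, "hand": 0.5},
  {"tx": -0.265, "ty": -0.067, "tz": 0.3, "turn": 0.008, "hand": 0.5},
  {"tx": -0.265, "ty": -0.067, "tz": 0.3, "turn": 0.008, "hand": 0.5},
])

```text
time_s: 6.8
tcp_pos: [0.4695, -0.1697, 0.2747]
eef_rot: [-180.0, 0.0, -2.9]
contact_force: [-0.3, -0.3, 0.7]
gripper_width: 0.0431
gripper_force: 0.0
```

```bash
python3 - <<'E'
from h import *
c=cap('wrist','w4.png');s=r.get_state();print(s['tcp_pos'],s['eef_rot'],s['time_s'],s['gripper_width'])
for l,z in[('well',.03),('key_top',.101),('tray_front',.086),('vial_small',.055)]:
    for d in r.trace(l,'wrist')[:1]:
        p=d['pixels'];v,u=np.nonzero(p);print(l,round(d['score'],2),d['extent'],u.mean().round(1),v.mean().round(1), ray(c,u.mean(),v.mean(),z).round(4))
f=c['frame']
np.save('w4.npy',f);np.savez('w4.npz',W=c['W'],fx=c['fx'],fy=c['fy'],cx=c['cx'],cy=c['cy'],frame=f)
cv2.imwrite('pics/w4c.png',cv2.resize(f[30:230,180:460,::-1],None,fx=2.8,fy=2.8,interpolation=cv2.INTER_CUBIC))
E
```

```text
[ 0.4695735  -0.1695276   0.27408126] [-1.79986758e+02  1.07083477e-01 -2.87782894e+00] 6.85 0.04354062772430632
well 0.79 [165.0, 83.5, 288.1, 178.0] 232.7 131.8 [ 0.5218 -0.0646  0.03  ]
key_top 0.8 [258.8, 3.1, 285.0, 36.7] 269.3 20.6 [ 0.6262 -0.1312  0.101 ]
tray_front 0.58 [162.7, 78.2, 288.3, 176.8] 232.8 132.1 [ 0.524  -0.0798  0.086 ]
vial_small 0.92 [374.5, 174.0, 397.6, 195.9] 384.2 184.3 [ 0.4504 -0.25    0.055 ]
```

View pics/w4c.png

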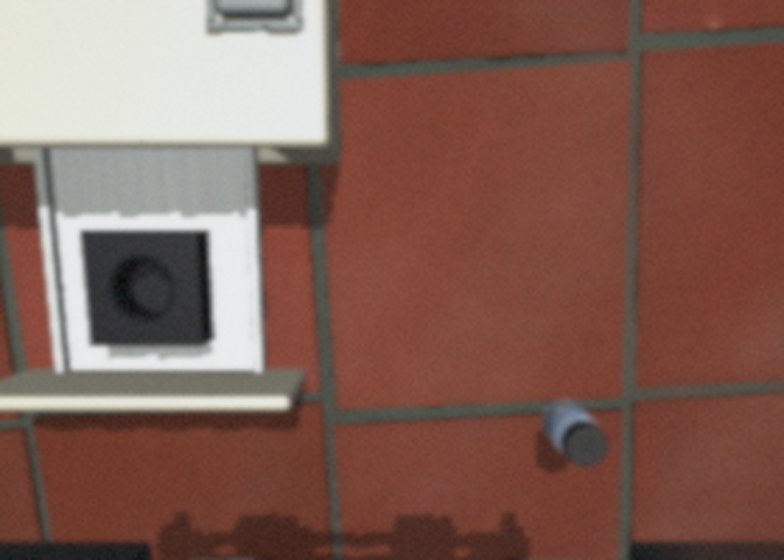

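The tray is fully out: the block top spans crop x 82–207 and y 232–344, with the well mouth at about (141,288). The vial's cap centre is at about (585,443).

```bash
python3 - <<'E'
from h import *
c=dict(np.load('w4.npz'));f=c['frame'];q=lambda u,v,z:ray(c,180+u/2.8,30+v/2.8,z)
print('cap',q(585,443,.059))
# block mask
g=cv2.cvtColor(f,cv2.COLOR_RGB2GRAY);m=(g<90).astype(np.uint8);m[:108]=0;m[156:]=0;m[:,:206]=0;m[:,258:]=0
v,u=np.nonzero(m);print(u.min(),u.max(),v.min(),v.max())
C=[q(*p,.044) for p in[(82,233),(205,231),(207,342),(91,345)]];print(np.array(C),np.mean(C,0))
print('mouth',q(141,288,.044),'bottom',q(152,288,.018))
print('panel corner',q(291,409,.086),'roof corner',q(328,143,.092))
O=np.array([.577,-.0685]);t=np.radians(-2.9);a=np.array([np.cos(t),np.sin(t)]);print('model well',O-.054*a)
W=[O[0]-.054*a[0],O[1]-.054*a[1]]
for dx in(-.0143,.0143): print('pred mouth x',(proj(c,[W[0]+dx,W[1],.044])-[180,30])*2.8,(proj(c,[W[0],W[1]+dx,.044])-[180,30])*2.8)
E
```

```text
cap [ 0.44619112 -0.25494082  0.059     ]
210 254 113 152
[[ 0.54542074 -0.04316599  0.044     ]
 [ 0.54360947 -0.09565207  0.044     ]
 [ 0.49656394 -0.09159423  0.044     ]
 [ 0.49781507 -0.04040024  0.044     ]] [ 0.5208523  -0.06770313  0.044     ]
mouth [ 0.52124449 -0.06545482  0.044     ] bottom [ 0.51972462 -0.06328773  0.018     ]
panel corner [ 0.47291219 -0.13131354  0.086     ] roof corner [ 0.57178778 -0.15332942  0.092     ]
model well [ 0.52306915 -0.06576798]
pred mouth x [145.24058354 317.00563308] [174.0894188  281.98238528]
pred mouth x [137.07734018 249.68265211] [108.34069421 285.36330993]
```

Emit:
drive_tool([
  {"tx": -0.039, "ty": -0.1405, "tz": -0.1, "turn": 0, "hand": 0.5},
  {"tx": -0.039, "ty": -0.1405, "tz": -0.27, "turn": 0, "hand": 0.5},
  {"tx": -0.039, "ty": -0.1405, "tz": -0.27, "turn": 0, "hand": 0.5},
  {"tx": -0.039, "ty": -0.1405, "tz": -0.27, "turn": 0, "hand": 0.5},
  {"tx": -0.039, "ty": -0.1405, "tz": -0.27, "turn": 0, "hand": 0.5},
  {"tx": -0.039, "ty": -0.1405, "tz": -0.27, "turn": 0, "hand": 0.5},
  {"tx": -0.039, "ty": -0.1405, "tz": -0.27, "turn": 0, "hand": 0.5},
])

```text
time_s: 7.75
tcp_pos: [0.4476, -0.2542, 0.115]
eef_rot: [180.0, -0.1, -2.8]
contact_force: [0.5, -0.2, -0.0]
gripper_width: 0.0441
gripper_force: 0.0
```

```bash
python3 - <<'E'
from h import *
c=cap('wrist','w5.png');s=r.get_state();print(s['tcp_pos'],s['eef_rot'],s['time_s'],s['gripper_width'])
for d in r.trace('vial_small','wrist')[:1]:
        p=d['pixels'];v,u=np.nonzero(p);print(round(d['score'],2),d['extent'],u.mean().round(1),v.mean().round(1), ray(c,u.mean(),v.mean(),.05).round(4))
for z in(.059,0.045): print([proj(c,[.446+dx,-.254+dy,z]).round(1) for dx,dy in((0,0),(.011,0),(0,.011),(0,-.011))])
cv2.imwrite('pics/w5c.png',cv2.resize(c['frame'][130:330,220:420,::-1],None,fx=3,fy=3,interpolation=cv2.INTER_CUBIC))
E
```

```text
[ 0.44767859 -0.25406386  0.11531342] [179.95938638  -0.18066864  -2.82161528] 7.8 0.04342936087998228
0.92 [309.7, 187.0, 335.0, 230.0] 319.1 207.6 [ 0.4501 -0.2553  0.05  ]
[array([317.6, 216.8]), array([316.8, 202. ]), array([302.3, 217.5]), array([332.9, 216. ])]
[array([317.7, 210.9]), array([316.9, 197. ]), array([303.2, 211.6]), array([332.1, 210.2])]
```

View pics/w5c.png

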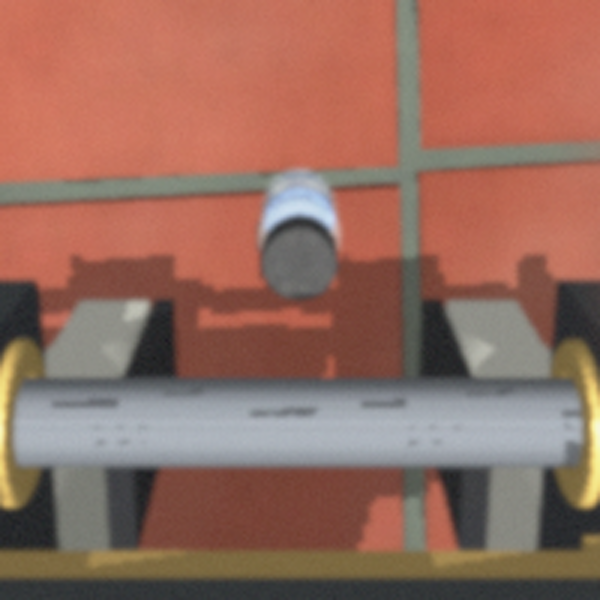

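The vial sits centred between the fingers, with its cap at (320,216) in the full image. Descending, gripping at 10 N, then lifting a little.

Emit:
drive_tool([
  {"tx": -0.002, "ty": -0.002, "tz": -0.07, "turn": 0, "hand": 0.5},
  {"tx": -0.002, "ty": -0.002, "tz": -0.12, "turn": 0, "hand": 0.5},
  {"tx": -0.002, "ty": -0.002, "tz": -0.142, "turn": 0, "hand": 0.5},
  {"tx": -0.002, "ty": -0.002, "tz": -0.142, "turn": 0, "hand": 0.5},
  {"tx": -0.002, "ty": -0.002, "tz": -0.142, "turn": 0, "hand": 0.65},
  {"tx": -0.002, "ty": -0.002, "tz": -0.142, "turn": 0, "hand": 0.75},
  {"tx": -0.002, "ty": -0.002, "tz": -0.142, "turn": 0, "hand": 0.85},
  {"tx": -0.002, "ty": -0.002, "tz": -0.142, "turn": 0, "hand": 0.95},
  {"tx": -0.002, "ty": -0.002, "tz": -0.142, "turn": 0, "hand": 1},
  {"tx": -0.002, "ty": -0.002, "tz": -0.142, "turn": 0, "hand": 1},
], grip_force=10)

```text
time_s: 8.85
tcp_pos: [0.4457, -0.2555, 0.0294]
eef_rot: [180.0, -0.1, -2.9]
contact_force: [-0.5, 2.8, 7.6]
gripper_width: 0.0216
gripper_force: 10.0
```

Emit:
drive_tool([
  {"tx": 0, "ty": 0, "tz": 0.02, "turn": 0, "hand": 1},
  {"tx": 0, "ty": 0, "tz": 0.08, "turn": 0, "hand": 1},
  {"tx": 0, "ty": 0, "tz": 0.15, "turn": 0, "hand": 1},
  {"tx": 0, "ty": 0, "tz": 0.185, "turn": 0, "hand": 1},
  {"tx": 0, "ty": 0, "tz": 0.185, "turn": 0, "hand": 1},
])

```text
time_s: 9.35
tcp_pos: [0.4467, -0.256, 0.1437]
eef_rot: [179.9, -0.4, -2.9]
contact_force: [-0.6, 0.1, -1.5]
gripper_width: 0.0215
gripper_force: 10.0
```

Emit:
drive_tool([
  {"tx": 0.025, "ty": 0.06, "tz": 0, "turn": 0, "hand": 1},
  {"tx": 0.05, "ty": 0.125, "tz": 0, "turn": 0, "hand": 1},
  {"tx": 0.08, "ty": 0.2, "tz": 0, "turn": 0, "hand": 1},
  {"tx": 0.105, "ty": 0.26, "tz": 0, "turn": 0, "hand": 1},
  {"tx": 0.12, "ty": 0.3, "tz": 0, "turn": 0, "hand": 1},
  {"tx": 0.127, "ty": 0.317, "tz": 0, "turn": 0, "hand": 1},
  {"tx": 0.127, "ty": 0.317, "tz": 0, "turn": 0, "hand": 1},
  {"tx": 0.127, "ty": 0.317, "tz": 0, "turn": 0, "hand": 1},
])

```text
time_s: 10.15
tcp_pos: [0.5203, -0.0656, 0.139]
eef_rot: [180.0, 0.1, -2.9]
contact_force: [0.0, -0.3, -0.9]
gripper_width: 0.0219
gripper_force: 10.0
```

```bash
python3 - <<'E'
from h import *
c=cap('wrist','w6.png');s=r.get_state();print(s['tcp_pos'],s['eef_rot'],s['time_s'],s['gripper_width'],s['contact_force'])
zb=s['tcp_pos'][2]-.0295
print('bottom of vial',proj(c,[s['tcp_pos'][0],s['tcp_pos'][1],zb]),'well mouth',proj(c,[.522,-.0655,.044]))
cv2.imwrite('pics/w6c.png',cv2.resize(c['frame'][60:310,190:450,::-1],None,fx=2.4,fy=2.4,interpolation=cv2.INTER_CUBIC))
E
```

```text
[ 0.52023182 -0.06588922  0.13906601] [ 1.79992152e+02  4.50170578e-02 -2.91597473e+00] 10.2 0.021951077478336273 [-0.08557716 -0.53368485 -0.2131216 ]
bottom of vial [318.19738027 227.62543456] well mouth [317.73877054 197.78029076]
```

View pics/w6c.png

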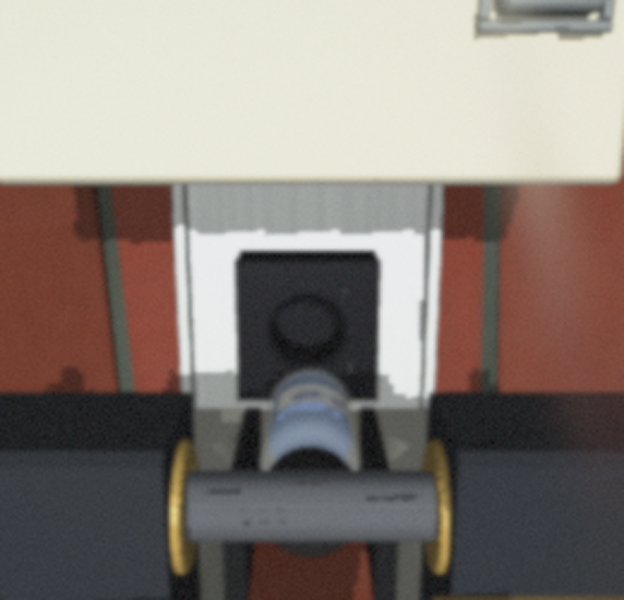

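Well mouth centre is at (318,196) in the full image, which agrees with my estimate to about 1 mm. The vial is upright in the grip. I'll descend to just above the mouth, then look again.

Emit:
drive_tool([
  {"tx": 0.0037, "ty": 0.001, "tz": -0.04, "turn": 0, "hand": 1},
  {"tx": 0.0037, "ty": 0.001, "tz": -0.08, "turn": 0, "hand": 1},
  {"tx": 0.0037, "ty": 0.001, "tz": -0.1, "turn": 0, "hand": 1},
  {"tx": 0.0037, "ty": 0.001, "tz": -0.1, "turn": 0, "hand": 1},
  {"tx": 0.0037, "ty": 0.001, "tz": -0.1, "turn": 0, "hand": 1},
])

```text
time_s: 10.7
tcp_pos: [0.5233, -0.0651, 0.0798]
eef_rot: [180.0, -0.0, -2.9]
contact_force: [-0.2, -0.2, 0.5]
gripper_width: 0.0217
gripper_force: 10.0
```

```bash
python3 - <<'E'
from h import *
c=cap('wrist','w7.png');s=r.get_state();print(s['tcp_pos'],s['eef_rot'],s['time_s'],s['gripper_width'],s['contact_force'])
cv2.imwrite('pics/w7c.png',cv2.resize(c['frame'][130:260,240:400,::-1],None,fx=4.5,fy=4.5,interpolation=cv2.INTER_CUBIC))
x,y,z=s['tcp_pos']
print('vial bot',[proj(c,[x+a,y+b,z-.0295]).round(1) for a,b in((0,0),(.011,0),(0,.011),(0,-.011))])
print('mouth',[proj(c,[.5225+a,-.065+b,.044]).round(1) for a,b in((0,0),(.0143,0),(0,.0143),(0,-.0143))])
E
```

```text
[ 0.52369489 -0.06487925  0.08017231] [-1.79999636e+02 -6.36415266e-02 -2.89702434e+00] 10.75 0.02161455256537326 [1.06300755 0.06833378 0.02935333]
vial bot [array([317.3, 227.2]), array([316.4, 210.7]), array([300. , 228.1]), array([334.6, 226.4])]
mouth [array([317.6, 225.4]), array([316.5, 204.4]), array([295.8, 226.4]), array([339.4, 224.3])]
```

View pics/w7c.png

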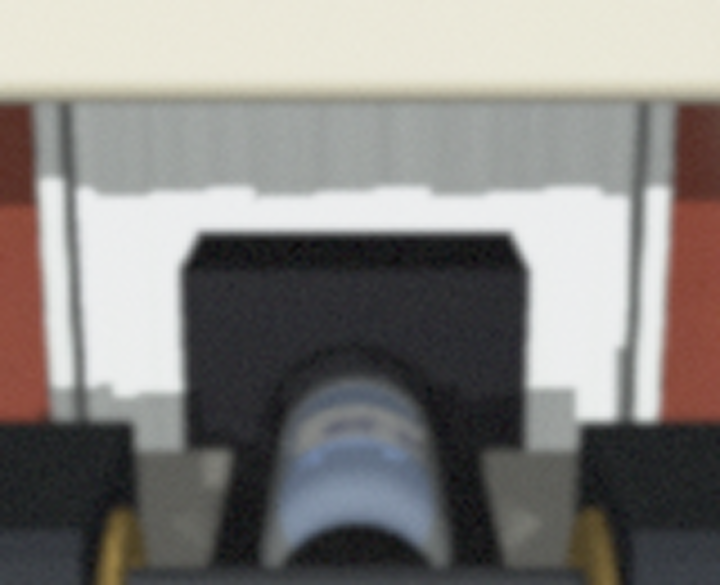

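The block spans crop columns 183–527 (centre 355) and the vial 283–432 (centre 357), so they are aligned to well under 1 mm. Lowering slowly.

Emit:
drive_tool([
  {"tx": -0.001, "ty": 0.0004, "tz": -0.01, "turn": 0, "hand": 1},
  {"tx": -0.001, "ty": 0.0004, "tz": -0.018, "turn": 0, "hand": 1},
  {"tx": -0.001, "ty": 0.0004, "tz": -0.026, "turn": 0, "hand": 1},
  {"tx": -0.001, "ty": 0.0004, "tz": -0.034, "turn": 0, "hand": 1},
  {"tx": -0.001, "ty": 0.0004, "tz": -0.04, "turn": 0, "hand": 1},
  {"tx": -0.001, "ty": 0.0004, "tz": -0.046, "turn": 0, "hand": 1},
  {"tx": -0.001, "ty": 0.0004, "tz": -0.05, "turn": 0, "hand": 1},
  {"tx": -0.001, "ty": 0.0004, "tz": -0.05, "turn": 0, "hand": 1},
])

```text
time_s: 11.55
tcp_pos: [0.5223, -0.0644, 0.0489]
eef_rot: [180.0, 0.0, -2.9]
contact_force: [-0.5, -0.2, -0.2]
gripper_width: 0.022
gripper_force: 10.0
```

Emit:
drive_tool([
  {"tx": 0, "ty": 0, "tz": -0.001, "turn": 0, "hand": 1},
  {"tx": 0, "ty": 0, "tz": -0.0018, "turn": 0, "hand": 1},
  {"tx": 0, "ty": 0, "tz": -0.0018, "turn": 0, "hand": 1},
])

```text
time_s: 11.85
tcp_pos: [0.5226, -0.0643, 0.0483]
eef_rot: [-180.0, -0.0, -2.9]
contact_force: [-0.6, 0.4, -1.2]
gripper_width: 0.0216
gripper_force: 10.0
```

Emit:
drive_tool([
  {"tx": 0, "ty": 0, "tz": -0.0018, "turn": 0, "hand": 0.73},
  {"tx": 0, "ty": 0, "tz": -0.0018, "turn": 0, "hand": 0.7},
  {"tx": 0, "ty": 0, "tz": -0.0018, "turn": 0, "hand": 0.6},
  {"tx": 0, "ty": 0, "tz": -0.0018, "turn": 0, "hand": 0.55},
  {"tx": 0, "ty": 0, "tz": -0.0018, "turn": 0, "hand": 0.55},
])

```text
time_s: 12.35
tcp_pos: [0.5225, -0.0643, 0.0471]
eef_rot: [180.0, 0.0, -2.9]
contact_force: [0.4, 0.5, 0.1]
gripper_width: 0.0386
gripper_force: 0.0
```

Emit:
drive_tool([
  {"tx": 0, "ty": 0, "tz": 0.03, "turn": 0, "hand": 0.55},
  {"tx": 0, "ty": 0, "tz": 0.08, "turn": 0, "hand": 0.55},
  {"tx": 0, "ty": 0, "tz": 0.14, "turn": 0, "hand": 0.55},
  {"tx": -0.08, "ty": 0, "tz": 0.2, "turn": 0, "hand": 0.55},
  {"tx": -0.1, "ty": 0, "tz": 0.25, "turn": 0, "hand": 0.55},
  {"tx": -0.1, "ty": 0, "tz": 0.25, "turn": 0, "hand": 0.9},
  {"tx": -0.1, "ty": 0, "tz": 0.25, "turn": 0, "hand": 0.9},
])

```text
time_s: 13.05
tcp_pos: [0.4627, -0.0641, 0.1984]
eef_rot: [-179.9, -0.2, -2.9]
contact_force: [0.2, -0.5, -0.0]
gripper_width: 0.0287
gripper_force: 0.0
```

```bash
python3 - <<'E'
from h import *
c=cap('wrist');s=r.get_state();print(s['tcp_pos'],s['eef_rot'],s['time_s'],s['gripper_width'],s['contact_force'],s['joints'])
for d in r.trace('vial_small','wrist')[:1]:
    p=d['pixels'];v,u=np.nonzero(p);print(round(d['score'],2),d['extent'],u.mean(),v.mean())
for z in(.044,.077,.079,.083): print(z,[proj(c,[.522+a,-.065+b,z]).round(1) for a,b in((0,0),(.011,0),(-.011,0),(0,.011),(0,-.011))])
for d in r.trace('tray_front','wrist')[:1]: print(round(d['score'],2),d['extent'])
print('panel pred',proj(c,[.474,-.130,.086]))
cv2.imwrite('pics/w8.png',c['frame'][:,:,::-1])
E
```

```text
[ 0.46247173 -0.06418471  0.19731952] [-1.79963634e+02 -5.64109666e-02 -2.88012874e+00] 13.1 0.02521848995294073 [-0.83370144  0.28857009 -0.49334043] [ 1.63391159e+01  1.88691902e+00 -2.70993701e+01 -1.80391171e-02
 -6.09484740e+01  7.07895240e+01]
0.62 [306.7, 116.0, 330.9, 137.0] 316.34186046511627 125.49767441860465
0.044 [array([316.1, 125. ]), array([315.5, 113.3]), array([316.7, 136.5]), array([304.8, 125.6]), array([327.5, 124.5])]
0.077 [array([315.8, 126.4]), array([315.1, 113.3]), array([316.4, 139.2]), array([303.1, 127. ]), array([328.4, 125.8])]
0.079 [array([315.8, 126.5]), array([315.1, 113.3]), array([316.4, 139.4]), array([303. , 127.1]), array([328.5, 125.9])]
0.083 [array([315.7, 126.7]), array([315. , 113.3]), array([316.4, 139.8]), array([302.8, 127.3]), array([328.6, 126. ])]
0.93 [241.4, 56.9, 391.7, 179.9]
panel pred [392.480975   179.00562869]
```

The vial stands where expected in the well. Next: shut the hand and go down in front of the panel.

Emit:
drive_tool([
  {"tx": -0.054, "ty": 0.0045, "tz": 0, "turn": 0, "hand": 1},
  {"tx": -0.054, "ty": 0.0045, "tz": -0.05, "turn": 0, "hand": 1},
  {"tx": -0.054, "ty": 0.0045, "tz": -0.13, "turn": 0, "hand": 1},
  {"tx": -0.054, "ty": 0.0045, "tz": -0.2, "turn": 0, "hand": 1},
  {"tx": -0.054, "ty": 0.0045, "tz": -0.26, "turn": 0, "hand": 1},
  {"tx": -0.054, "ty": 0.0045, "tz": -0.26, "turn": 0, "hand": 1},
  {"tx": -0.054, "ty": 0.0045, "tz": -0.26, "turn": 0, "hand": 1},
])

```text
time_s: 13.9
tcp_pos: [0.4298, -0.0619, 0.0407]
eef_rot: [179.9, 0.2, -2.9]
contact_force: [-0.5, -0.1, 0.2]
gripper_width: 0.0003
gripper_force: 0.0
```

Emit:
drive_tool([
  {"tx": 0.017, "ty": -0.0008, "tz": 0, "turn": 0, "hand": 1},
  {"tx": 0.033, "ty": -0.0017, "tz": 0, "turn": 0, "hand": 1},
  {"tx": 0.042, "ty": -0.0021, "tz": 0, "turn": 0, "hand": 1},
  {"tx": 0.048, "ty": -0.0024, "tz": 0, "turn": 0, "hand": 1},
  {"tx": 0.053, "ty": -0.0027, "tz": 0, "turn": 0, "hand": 1},
  {"tx": 0.058, "ty": -0.0029, "tz": 0, "turn": 0, "hand": 1},
  {"tx": 0.063, "ty": -0.0032, "tz": 0, "turn": 0, "hand": 1},
  {"tx": 0.068, "ty": -0.0034, "tz": 0, "turn": 0, "hand": 1},
  {"tx": 0.072, "ty": -0.0036, "tz": 0, "turn": 0, "hand": 1},
])

```text
time_s: 14.8
tcp_pos: [0.4727, -0.064, 0.0409]
eef_rot: [180.0, 0.1, -2.9]
contact_force: [-4.1, -1.0, 2.3]
gripper_width: 0.0003
gripper_force: 1.8
```

Emit:
drive_tool([
  {"tx": 0.01, "ty": -0.0005, "tz": 0, "turn": 0, "hand": 1},
  {"tx": 0.02, "ty": -0.001, "tz": 0, "turn": 0, "hand": 1},
  {"tx": 0.03, "ty": -0.0015, "tz": 0, "turn": 0, "hand": 1},
  {"tx": 0.04, "ty": -0.002, "tz": 0, "turn": 0, "hand": 1},
  {"tx": 0.05, "ty": -0.0025, "tz": 0, "turn": 0, "hand": 1},
  {"tx": 0.06, "ty": -0.003, "tz": 0, "turn": 0, "hand": 1},
  {"tx": 0.07, "ty": -0.0035, "tz": 0, "turn": 0, "hand": 1},
  {"tx": 0.08, "ty": -0.004, "tz": 0, "turn": 0, "hand": 1},
  {"tx": 0.09, "ty": -0.0046, "tz": 0, "turn": 0, "hand": 1},
  {"tx": 0.1, "ty": -0.0051, "tz": 0, "turn": 0, "hand": 1},
])

```text
time_s: 15.8
tcp_pos: [0.5325, -0.067, 0.0408]
eef_rot: [180.0, 0.1, -2.9]
contact_force: [-7.4, 1.5, 4.7]
gripper_width: 0.0003
gripper_force: 3.7
```

```bash
python3 - <<'E'
from h import *
c=cap('wrist');s=r.get_state();print(s['tcp_pos'],s['eef_rot'],s['time_s'],s['contact_force'])
for l in('tray_front','vial_small'):
  for n in('wrist','top'):
    if n=='top':cap('top')
    for d in r.trace(l,n)[:1]: print(l,n,round(d['score'],2),d['extent'])
E
```

```text
[ 0.53351433 -0.0670603   0.04075304] [ 1.79970635e+02  9.67206862e-02 -2.88220772e+00] 15.85 [-5.1140614  -0.1503959   2.31055773]
tray_front wrist 0.84 [146.0, 191.9, 478.7, 256.6]
```

Emit:
drive_tool([
  {"tx": 0.006, "ty": -0.0003, "tz": 0, "turn": 0, "hand": 1},
  {"tx": 0.012, "ty": -0.0006, "tz": 0, "turn": 0, "hand": 1},
  {"tx": 0.018, "ty": -0.0009, "tz": 0, "turn": 0, "hand": 1},
  {"tx": 0.022, "ty": -0.0011, "tz": 0, "turn": 0, "hand": 1},
  {"tx": 0.026, "ty": -0.0013, "tz": 0, "turn": 0, "hand": 1},
  {"tx": 0.028, "ty": -0.0014, "tz": 0, "turn": 0, "hand": 1},
  {"tx": 0.03, "ty": -0.0015, "tz": 0, "turn": 0, "hand": 1},
  {"tx": 0.03, "ty": -0.0015, "tz": 0, "turn": 0, "hand": 1},
])

```text
time_s: 16.95
tcp_pos: [0.5503, -0.0679, 0.0407]
eef_rot: [180.0, 0.1, -2.9]
contact_force: [-7.0, 0.6, 2.1]
gripper_width: 0.0006
gripper_force: 3.2
```

Emit:
drive_tool([
  {"tx": 0.001, "ty": -0.0001, "tz": 0, "turn": 0, "hand": 1},
  {"tx": 0.002, "ty": -0.0001, "tz": 0, "turn": 0, "hand": 1},
  {"tx": 0.003, "ty": -0.0002, "tz": 0, "turn": 0, "hand": 1},
  {"tx": 0.004, "ty": -0.0002, "tz": 0, "turn": 0, "hand": 1},
  {"tx": 0.005, "ty": -0.0003, "tz": 0, "turn": 0, "hand": 1},
])

```text
time_s: 17.45
tcp_pos: [0.5528, -0.0681, 0.0407]
eef_rot: [180.0, 0.2, -2.9]
contact_force: [-9.7, 2.4, 5.1]
gripper_width: 0.0006
gripper_force: 4.8
```

Emit:
drive_tool([
  {"tx": 0.0005, "ty": 0, "tz": 0, "turn": 0, "hand": 1},
  {"tx": 0.001, "ty": 0, "tz": 0, "turn": 0, "hand": 1},
  {"tx": 0.001, "ty": 0, "tz": 0, "turn": 0, "hand": 1},
])

```text
time_s: 17.75
tcp_pos: [0.5528, -0.0681, 0.0406]
eef_rot: [180.0, 0.2, -2.9]
contact_force: [-10.5, 1.3, 6.8]
gripper_width: 0.0003
gripper_force: 5.0
```

Emit:
drive_tool([
  {"tx": 0.0005, "ty": 0, "tz": 0, "turn": 0, "hand": 1},
  {"tx": 0.001, "ty": 0, "tz": 0, "turn": 0, "hand": 1},
  {"tx": 0.001, "ty": 0, "tz": 0, "turn": 0, "hand": 1},
])

```text
time_s: 18.05
tcp_pos: [0.5529, -0.0681, 0.0405]
eef_rot: [180.0, 0.3, -2.9]
contact_force: [-11.8, 2.1, 6.2]
gripper_width: 0.0
gripper_force: 5.7
```

Emit:
drive_tool([
  {"tx": 0.0005, "ty": 0, "tz": 0, "turn": 0, "hand": 1},
  {"tx": 0.001, "ty": 0, "tz": 0, "turn": 0, "hand": 1},
  {"tx": 0.001, "ty": 0, "tz": 0, "turn": 0, "hand": 1},
])

```text
time_s: 18.35
tcp_pos: [0.5531, -0.0681, 0.0404]
eef_rot: [180.0, 0.3, -2.9]
contact_force: [-12.5, 2.4, 7.2]
gripper_width: 0.0006
gripper_force: 6.3
```

Emit:
drive_tool([
  {"tx": 0.0005, "ty": 0, "tz": 0, "turn": 0, "hand": 1},
  {"tx": 0.001, "ty": 0, "tz": 0, "turn": 0, "hand": 1},
  {"tx": 0.001, "ty": 0, "tz": 0, "turn": 0, "hand": 1},
])

```text
time_s: 18.65
tcp_pos: [0.5534, -0.0682, 0.0404]
eef_rot: [180.0, 0.3, -2.9]
contact_force: [-13.4, 2.8, 7.4]
gripper_width: 0.0006
gripper_force: 6.7
```

Emit:
drive_tool([
  {"tx": 0, "ty": 0, "tz": 0.002, "turn": 0, "hand": 1},
  {"tx": 0, "ty": 0, "tz": 0.004, "turn": 0, "hand": 1},
  {"tx": 0, "ty": 0, "tz": 0.004, "turn": 0, "hand": 1},
])

```text
time_s: 18.95
tcp_pos: [0.5528, -0.0683, 0.0417]
eef_rot: [180.0, 0.4, -3.0]
contact_force: [-11.6, 1.4, -1.9]
gripper_width: 0.0004
gripper_force: 5.4
```

Emit:
drive_tool([
  {"tx": 0.0005, "ty": 0, "tz": -0.001, "turn": 0, "hand": 1},
  {"tx": 0.001, "ty": 0, "tz": -0.001, "turn": 0, "hand": 1},
  {"tx": 0.001, "ty": 0, "tz": -0.001, "turn": 0, "hand": 1},
])

```text
time_s: 19.25
tcp_pos: [0.5534, -0.0683, 0.0416]
eef_rot: [180.0, 0.4, -2.9]
contact_force: [-12.8, 1.9, 4.1]
gripper_width: 0.0005
gripper_force: 6.5
```

Emit:
drive_tool([
  {"tx": 0.0005, "ty": 0, "tz": 0, "turn": 0, "hand": 1},
  {"tx": 0.001, "ty": 0, "tz": 0, "turn": 0, "hand": 1},
  {"tx": 0.001, "ty": 0, "tz": 0, "turn": 0, "hand": 1},
])

```text
time_s: 19.55
tcp_pos: [0.5537, -0.0683, 0.0416]
eef_rot: [180.0, 0.4, -2.9]
contact_force: [-14.1, 2.5, 4.7]
gripper_width: 0.0003
gripper_force: 6.9
```

Emit:
drive_tool([
  {"tx": 0.0005, "ty": 0, "tz": 0, "turn": 0, "hand": 1},
  {"tx": 0.001, "ty": 0, "tz": 0.0005, "turn": 0, "hand": 1},
  {"tx": 0.001, "ty": 0, "tz": 0.0005, "turn": 0, "hand": 1},
])

```text
time_s: 19.85
tcp_pos: [0.5549, -0.0684, 0.0417]
eef_rot: [180.0, 0.4, -2.9]
contact_force: [-11.2, 0.5, -0.2]
gripper_width: 0.0009
gripper_force: 5.4
```

The force dropped and the finger jumped 1.2 mm, which looks like the click. I'll push on until the force rises to about 15 N.

Emit:
drive_tool([
  {"tx": 0.0005, "ty": 0, "tz": 0, "turn": 0, "hand": 1},
  {"tx": 0.001, "ty": 0, "tz": 0, "turn": 0, "hand": 1},
  {"tx": 0.001, "ty": 0, "tz": 0, "turn": 0, "hand": 1},
])

```text
time_s: 20.15
tcp_pos: [0.5549, -0.0684, 0.0417]
eef_rot: [180.0, 0.4, -3.0]
contact_force: [-12.6, 1.7, 2.5]
gripper_width: 0.0008
gripper_force: 6.5
```

Emit:
drive_tool([
  {"tx": 0.0005, "ty": 0, "tz": 0, "turn": 0, "hand": 1},
  {"tx": 0.001, "ty": 0, "tz": 0, "turn": 0, "hand": 1},
  {"tx": 0.001, "ty": 0, "tz": 0, "turn": 0, "hand": 1},
])

```text
time_s: 20.45
tcp_pos: [0.5549, -0.0684, 0.0417]
eef_rot: [179.9, 0.5, -3.0]
contact_force: [-15.6, 2.4, 4.1]
gripper_width: 0.0005
gripper_force: 7.6
```

On the stop at 15.6 N. Backing off gently.

Emit:
drive_tool([
  {"tx": -0.004, "ty": 0.0002, "tz": 0, "turn": 0, "hand": 1},
  {"tx": -0.008, "ty": 0.0004, "tz": 0, "turn": 0, "hand": 1},
  {"tx": -0.012, "ty": 0.0006, "tz": 0, "turn": 0, "hand": 1},
  {"tx": -0.016, "ty": 0.0008, "tz": 0, "turn": 0, "hand": 1},
  {"tx": -0.025, "ty": 0.001, "tz": 0, "turn": 0, "hand": 1},
  {"tx": -0.05, "ty": 0.0025, "tz": 0, "turn": 0, "hand": 1},
  {"tx": -0.1, "ty": 0.005, "tz": 0, "turn": 0, "hand": 1},
  {"tx": -0.15, "ty": 0.005, "tz": 0.1, "turn": 0, "hand": 1},
  {"tx": -0.15, "ty": 0.005, "tz": 0.25, "turn": 0, "hand": 1},
  {"tx": -0.15, "ty": 0.005, "tz": 0.35, "turn": 0, "hand": 1},
])

```text
time_s: 21.45
tcp_pos: [0.4709, -0.065, 0.1898]
eef_rot: [180.0, -0.0, -2.8]
contact_force: [2.3, 1.2, -0.1]
gripper_width: 0.0003
gripper_force: 0.0
```

Emit:
drive_tool([
  {"tx": 0, "ty": 0, "tz": 0.03, "turn": 0, "hand": 1},
  {"tx": 0, "ty": 0, "tz": 0.03, "turn": 0, "hand": 1},
  {"tx": 0, "ty": 0, "tz": 0.03, "turn": 0, "hand": 1},
])

```text
time_s: 21.75
tcp_pos: [0.4719, -0.0647, 0.206]
eef_rot: [-179.9, -0.1, -2.9]
contact_force: [-0.2, 1.2, -1.2]
gripper_width: 0.0005
gripper_force: 0.0
```

```bash
python3 - <<'E'
from h import *
c=cap('wrist','w9.png');s=r.get_state();print(s['tcp_pos'],s['time_s'],s['contact_force'])
for l in('photometer','tray_front','key_top','vial_small','well'):
    for d in r.trace(l,'wrist')[:1]: print(l,round(d['score'],2),d['extent'])
O=np.array([.576,-.0685]);t=np.radians(-2.9);a=np.array([np.cos(t),np.sin(t)]);n=np.array([-a[1],a[0]])
for k in(.0095,.0115,.0995): print(k,[proj(c,[*(O-k*a+y*n),.086]).round(1) for y in(.067,-.067)])
E
```

```text
[ 0.47142037 -0.06486748  0.2050628 ] 21.8 [-0.21075539 -0.01971947 -1.17492508]
photometer 0.68 [207.6, 0.0, 427.1, 88.9]
tray_front 0.6 [235.4, 71.0, 396.5, 93.1]
key_top 0.88 [375.1, 0.0, 412.7, 15.5]
vial_small 0.55 [237.3, 72.5, 394.1, 93.2]
well 0.9 [237.4, 72.0, 396.4, 92.1]
0.0095 [array([236.1,  82.8]), array([396.6,  82.8])]
0.0115 [array([236.2,  85.3]), array([396.5,  85.4])]
0.0995 [array([242.8, 187.7]), array([390.2, 187.8])]
```

The tray stays shut by itself and the arm is clear.

```bash
python3 -c "
from plant import r
print(r.close_job())"
```

```text
the job is handed in; nothing more can be done
None
```

The job is handed in at about 22 s: I pressed the key at about 7 N, released the small vial upright in the well, and pushed the tray past its click to about 16 N on the stop; the last image, with the arm clear, showed it still shut.

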